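# Find the working hatch on the model rail car and push it open

## Task

Only one of the four roof hatches on the model rail car works: press the hatches gently near one end until you find the one that rocks, then push that hatch right over until it stands nearly upright and leave it open so the battery box below can be reached. It is all fingertip work with nothing to pick up: do not strike or force the model, and leave the paint pots and the things round the model where they are.

Things in the scene. Friction and masses are not known exactly. Their poses are not given: they have to be found in the camera images.
- hull: Camouflaged model rail car fixed on planks (250 x 560 mm). Origin on the bench under its middle; x away from the robot at yaw 0, y along the row of hatches, z up. Flat roof 150 mm above the origin, 170 mm (x) by 510 mm (y); the sides flare to 210 mm. 229 mm from the middle stand a cupola (13 mm high) at the -y end and a 6 mm vent strip at the +y end. Below each hatch is a bay 104 mm deep.
- hatch_1: First of four identical roof hatches in a row: plate 90 mm (x) x 70 mm (y) x 6 mm, flush with the roof, 2 mm gap all round. Origin: middle of the plate, 3 mm below its top; axes parallel to the hull's while shut. It hangs on a pivot through its origin along y, screw heads at both sides: a press about 30 mm from the middle towards an x end sinks that end and raises the other; pressing the middle moves nothing.
- hatch_2: Second roof hatch, built like hatch_1. Three of the four are blocked from below and give less than 2 mm; one, different each time, turns either way with about 2 N at an end, has no spring, stays at whatever angle it is left (its raised end can then be pushed up and over from the side), and stops 86 degrees from shut. Its origin lies -52.5 mm along the hull's y from the middle.
- hatch_3: Third roof hatch, built like hatch_1; see hatch_2 for how the hatches behave. Its origin lies +52.5 mm along the hull's y from the middle.
- hatch_4: Fourth roof hatch, built like hatch_1; see hatch_2 for how the hatches behave. Its origin lies +157.5 mm along the hull's y from the middle.
- paint_green: Small round paint pot with a green cap, 28 mm across, 37 mm high, standing on the roof's edge strip between two hatches; origin under its centre.
- paint_brown: Small round paint pot with a brown cap, 28 mm across, 37 mm high, standing on the roof's edge strip between two hatches; origin under its centre.
- glue: White glue bottle with a pointed nozzle, 50 mm across, 165 mm high, standing on the bench; origin under its centre.
- transmitter: Black radio-control transmitter lying on the bench with two sticks up, about 130 x 170 mm, 75 mm high; origin under its centre.
- wheel_1: Model wheel with grey chevron tread and a wooden top, 92 mm across, 60 mm high, lying flat on the bench; origin under its centre.
- wheel_2: A second wheel like wheel_1.
- knife: Yellow craft knife, 160 mm long, lying on the bench; origin under its handle's middle.

How it is judged:
On the way, in this order (a step that is already met when the one before it is completed fails the run):
1. a hatch has been made to rock by a fingertip pressing on it (((angle between hatch_1's own z axis and vertical above 0.12 rad and contact force between the fingers and hatch_1 above 0.2 N) or (angle between hatch_2's own z axis and vertical above 0.12 rad and contact force between the fingers and hatch_2 above 0.2 N) or (angle between hatch_3's own z axis and vertical above 0.12 rad and contact force between the fingers and hatch_3 above 0.2 N) or (angle between hatch_4's own z axis and vertical above 0.12 rad and contact force between the fingers and hatch_4 above 0.2 N))), for 0.04 s.
2. that hatch has been pushed open, more than 66 degrees from shut (angle between any of hatch_1, hatch_2, hatch_3, hatch_4's own z axis and vertical above 1.15 rad), for 0.2 s.
At the end, for the whole second after the job is handed in: One hatch stands open, at rest, more than 66 degrees (1.15 rad) from shut, the other three are shut within 0.1 rad, the paint pots are within 20 mm and the other loose things within 30 mm of where they stood (((angle between hatch_1's own z axis and vertical above 1.15 rad and angular speed of hatch_1 below 0.1 rad/s and angle between each of hatch_2, hatch_3, hatch_4's own z axis and vertical below 0.1 rad) or (angle between hatch_2's own z axis and vertical above 1.15 rad and angular speed of hatch_2 below 0.1 rad/s and angle between each of hatch_1, hatch_3, hatch_4's own z axis and vertical below 0.1 rad) or (angle between hatch_3's own z axis and vertical above 1.15 rad and angular speed of hatch_3 below 0.1 rad/s and angle between each of hatch_1, hatch_2, hatch_4's own z axis and vertical below 0.1 rad) or (angle between hatch_4's own z axis and vertical above 1.15 rad and angular speed of hatch_4 below 0.1 rad/s and angle between each of hatch_1, hatch_2, hatch_3's own z axis and vertical below 0.1 rad)) and distance of each of glue, transmitter, wheel_1, wheel_2, knife from where it was at the start of the episode below 0.03 m and distance of each of paint_green, paint_brown from where it was at the start of the episode below 0.02 m); the robot touches nothing.
It fails at once if the model was struck or forced (a contact force of the fingers above 200 N, even for a moment) (contact force between the fingers and hull above 200 N).
It fails at once if a bystander was moved, lifted or carried (paint pots more than 20 mm, the rest more than 30 mm) (distance of any of glue, transmitter, wheel_1, wheel_2, knife from where it was at the start of the episode above 0.03 m or distance of any of paint_green, paint_brown from where it was at the start of the episode above 0.02 m).
It fails at once if a paint pot or the glue bottle was tipped (angle between any of paint_green, paint_brown, glue's own z axis and vertical above 0.6 rad).
It also fails if it takes over 51 s, if anything falls off the work surface, if the arm or the gripper's body presses on something with over 40 N, if the wrist force passes 120 N, or if a joint passes its speed limit or range.

## Robot

A 6-joint arm with a two-finger parallel gripper is mounted at the origin on the work surface. World frame = base frame: x ahead of the robot, y to its left, z up, the work surface at z = 0. Lengths are in m, angles in rad, forces in N, time in s.
With the tool pointing down it reaches from about 0.375 to 0.9 m from the base axis. Payload 3.1 kg.
Tool frame: the origin (TCP) lies on the centre line of the jaws, within the pads' length; the fingertips stand 25 mm ahead of it and the grasp point (between the pads) lies 6 mm ahead of it; z points along the fingers, y is the line along which they close (so a half turn about z gives the same grasp; the last joint's range is limited). The gripper opens to 87 mm and grips with 3 to 60 N. Pads are 19 mm wide; open, the fingers measure 117 mm over their backs; the gripper's body (75 mm by 190 mm) begins 51 mm behind the grasp point.
Start: joints at [1.032, 0.527, 1.433, -0, 1.181, -0.178], TCP at [0.221, 0.585, 0.248] pointing down, gripper open.
Joint ranges: [-3.08, 3.08], [-0.75, 2.2], [0.22, 2.44], [-1.43, 4.57], [0, 2.65], [-2.85, 2.85]. Speed limits (rad/s): [2.79, 2.79, 3.14, 3.14, 3.14, 3.14].

## Interface

Orientations are given as a rotation vector (axis times angle).
In Python, from bench import env gives the robot as it stands. Calls block until the motion is done:
- env.move_pose(position, orientation): joint-space move of the TCP to a pose.
- env.line_to(position, rot=None, speed=0.15): straight line of the TCP; rot=None keeps the orientation; speed is the mean speed in m/s.
- env.move_joints(angles): joint-space move.
- env.grip(opening, newtons=None): opening from 0.0 (shut) to 1.0 (fully open); newtons is the grip in N (None keeps the last); returns when the fingers have stopped.
- env.hold(seconds).
- env.solve_ik(position, orientation): joint angles nearest the present ones, or None.
- env.sense(): the state.
- env.grab_frame(name): name is "scene" or "top" or "wrist"; returns (picture, depth): 384x512x3 uint8, red, green, blue; 384x512 float32, m along the optical axis (not along the pixel's ray), 0 where there is no reading.
- env.camera_model(name): a dict with "intrinsics" (3x3 intrinsics, pixels), "R" (3x3) and "t" (3): a world point X has camera coordinates R X + t. Camera axes: x right, y down, z forward; pixel columns grow to the right and rows downward; lengths in m; the calibration is good to about 2 mm. A picture is of the moment at which its call begins: read the wrist's pose just before it. camera_model takes no time and is no camera call; for the wrist camera it gives the pose at the moment of the call.
A pose or a line that the arm cannot do raises env.MotionError and nothing moves.
- env.hand_in(): hands the job in; it is judged then, once.
Trained networks look in the newest picture that a camera, given by its name, has taken for a name from the list of things; names that differ only in an ending like _2 or _b are one class to them, and where a whole thing is asked for, a point or a joint stands for the part that bears it (a point fixed in the world has none). Each returns a list of dicts, best first, with "conf" (0 to 1); they miss things now and then, are a little off and sometimes report something else, mostly with a low value. They report only what shows in the picture. A call takes as long as a camera call.
- env.recognise(name, camera): "at" ([column, row] in pixels, amid what is visible of it).
- env.trace(name, camera): "pixels" (384x512 bool, what is visible of it) and "at" ([column, row] in pixels, amid what is visible of it).
The state is a dict: "time": time; "joint_positions": joint angles; "joint_vel": joint speeds; "joint_efforts": joint torques, N m; "tool_pos": TCP position; "orientation": TCP orientation; "force": force on the tool from outside, world axes, zero at the start; "torque": the same for the moment, N m; "opening": opening from 0.0 (shut) to 1.0 (fully open); "grasp_force": force on a finger pad.
Only numpy, scipy, OpenCV 4.12 (cv2) and the standard library are available. Lean on these libraries where they do the work, as an engineer would, in place of code of your own. Each camera call takes 0.05 s, during which the arm holds its last target. There are 200 camera calls.

## Working session

There is one attempt and no reset: what is moved stays moved. The work goes in short steps, each a Python script; the robot and the scene stay as the last script left them, time stands still between calls to the robot, and variables do not carry over. Pictures are saved under pics/ and viewed, at most 10 in all, crops included, and the job is handed in when it is done.

```bash
ls; mkdir -p pics; python3 - <<'E'
from bench import env
import cv2,numpy as np
ims=[]
for n in("scene","top"):
    im,d=env.grab_frame(n); np.save(f"{n}_d.npy",d); np.save(f"{n}.npy",im); 
    cv2.imwrite(f"pics/{n}.png",im[:,:,::-1])
    for k in("hull","hatch_1","paint_green","paint_brown","glue","transmitter"):
        print(n,k,[(np.round(r["at"]).tolist(),round(r["conf"],2)) for r in env.recognise(k,n)])
    m=env.camera_model(n);print(m)
s=env.sense();print(s["time"],s["tool_pos"],s["orientation"],s["force"])
E
```

```text
pics
scene hull [([251.0, 207.0], 0.76)]
scene hatch_1 [([267.0, 174.0], 0.9), ([209.0, 195.0], 0.84), ([327.0, 147.0], 0.74), ([295.0, 169.0], 0.58), ([239.0, 182.0], 0.56)]
scene paint_green [([277.0, 157.0], 0.61)]
scene paint_brown [([233.0, 197.0], 0.47)]
scene glue [([90.0, 227.0], 0.59)]
scene transmitter [([99.0, 276.0], 0.68)]
{'intrinsics': array([[468.77241371,   0.        , 256.96919058],
       [  0.        , 468.77241371, 190.93561043],
       [  0.        ,   0.        ,   1.        ]]), 'R': array([[ 0.53094102,  0.84702484, -0.02550589],
       [ 0.45169595, -0.30834665, -0.83719359],
       [-0.71698843,  0.43297951, -0.54631157]]), 't': array([-0.28163521, -0.149618  ,  1.93471586])}
top hull [([262.0, 192.0], 0.59)]
top hatch_1 [([219.0, 182.0], 0.82), ([274.0, 184.0], 0.78), ([306.0, 187.0], 0.72), ([248.0, 184.0], 0.61)]
top paint_green [([229.0, 196.0], 0.58)]
top paint_brown [([292.0, 169.0], 0.53)]
top glue [([390.0, 244.0], 0.5)]
top transmitter [([392.0, 186.0], 0.67), ([249.0, 182.0], 0.32)]
{'intrinsics': array([[442.42368688,   0.        , 259.17970534],
       [  0.        , 442.42368688, 195.13104444],
       [  0.        ,   0.        ,   1.        ]]), 'R': array([[ 5.68198194e-04, -9.99998194e-01,  1.81343810e-03],
       [-9.85981189e-01, -8.62814200e-04, -1.66854282e-01],
       [ 1.66855545e-01, -1.69320955e-03, -9.85979898e-01]]), 't': array([-5.84459102e-05,  5.06701309e-01,  1.65740983e+00])}
0.7 [0.22060277 0.58477914 0.24758243] [5.63652174e-01 3.09059753e+00 1.50762886e-04] [-0.10050314 -0.38130363  0.41010065]
```

```bash
cat > h.py <<'E'
from bench import env
import cv2,numpy as np
def world(n,px,d,m=None):
    m=m or env.camera_model(n); c,r=px; K=m["intrinsics"]
    z=np.median(d[int(round(r))-1:int(round(r))+2,int(round(c))-1:int(round(c))+2])
    p=np.linalg.inv(K)@[c,r,1]*z
    return m["R"].T@(p-m["t"])
def onplane(n,px,z,m=None):
    m=m or env.camera_model(n); r=m["R"].T@np.linalg.inv(m["intrinsics"])@[*px,1]; c=-m["R"].T@m["t"]
    return c+r*(z-c[2])/r[2]
E
python3 - <<'E'
from h import *
for n,L in(("scene",[(267,174),(209,195),(327,147),(295,169),(239,182),(277,157),(233,197),(90,227)]),("top",[(219,182),(248,184),(274,184),(306,187),(229,196),(292,169),(390,244),(392,186)])):
    d=np.load(n+"_d.npy")
    for p in L: print(n,p,np.round(world(n,p,d),3))
a=cv2.imread("pics/scene.png")[80:320,60:420]; b=cv2.imread("pics/top.png")[100:280,120:460]
cv2.imwrite("pics/a.png",cv2.resize(a,None,fx=2.2,fy=2.2)); cv2.imwrite("pics/b.png",cv2.resize(b,None,fx=2.3,fy=2.3))
E
```

```text
scene (267, 174) [0.525 0.046 0.152]
scene (209, 195) [ 0.529 -0.164  0.152]
scene (327, 147) [0.345 0.444 0.051]
scene (295, 169) [0.549 0.138 0.152]
scene (239, 182) [ 0.513 -0.051  0.15 ]
scene (277, 157) [0.486 0.111 0.176]
scene (233, 197) [ 0.604 -0.123  0.172]
scene (90, 227) [ 0.356 -0.491  0.062]
top (219, 182) [0.536 0.146 0.152]
top (248, 184) [0.528 0.041 0.154]
top (274, 184) [ 0.529 -0.053  0.153]
top (306, 187) [ 0.518 -0.168  0.152]
top (229, 196) [0.479 0.107 0.186]
top (292, 169) [ 0.58  -0.117  0.171]
top (390, 244) [ 0.316 -0.474  0.109]
top (392, 186) [ 0.54  -0.507  0.059]
```

View pics/a.png

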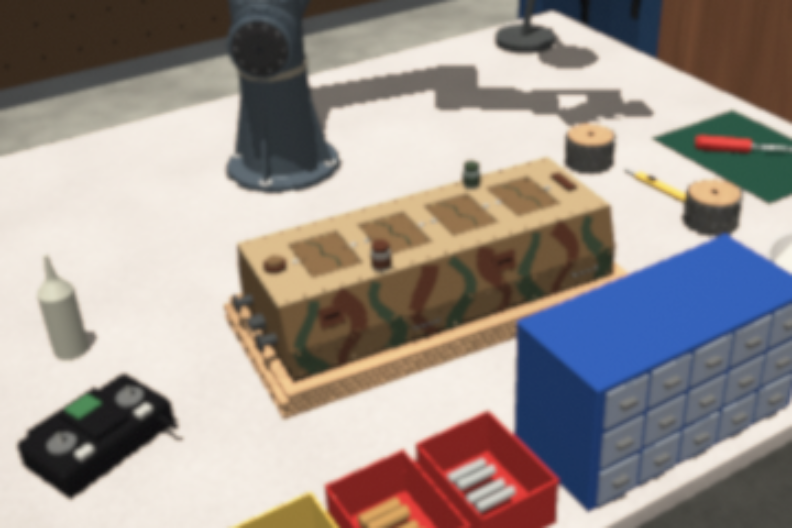

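View pics/b.png

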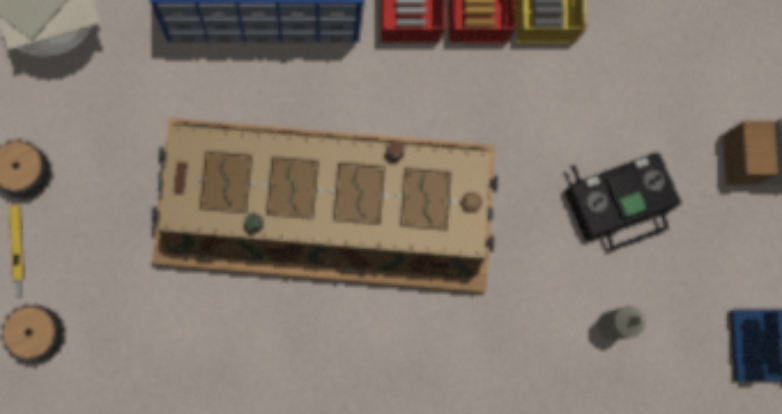

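The scene view shows the hull with the cupola at the −y end. The top view has the four hatches at crop pixels (226,182), (293,188), (359,194) and (425,199), the green pot at (253,222) on the near edge and the brown pot at (394,152) on the far edge. I'll measure the hatch centres from two views.

```bash
python3 - <<'E'
from h import *
for n in("scene","top"):
    im,d=env.grab_frame(n)
    P=[]
    for r in env.trace("hatch_1",n):
        m=r["pixels"]; v,u=np.nonzero(m)
        c,sz,a=cv2.minAreaRect(np.c_[u,v].astype(np.float32))
        w=onplane(n,(u.mean(),v.mean()),.152); w2=onplane(n,c,.152)
        print(n,round(r["conf"],2),m.sum(),np.round(w[:2],4),np.round(w2[:2],4),np.round(np.median(d[m]),3))
# top: manual centres
P=np.array([onplane("top",p,.152) for p in((304.8,186.5),(276.1,184.3),(247.4,181.7),(218.3,179.1))])
print(P.round(4)); k=np.array([-157.5,-52.5,52.5,157.5])/1000
print(np.polyfit(k,P[:,0],1),np.polyfit(k,P[:,1],1),env.sense()["time"])
E
```

```text
scene 0.81 423 [ 0.5247 -0.1681] [ 0.5249 -0.1679] 1.404
scene 0.75 289 [0.5503 0.1441] [0.5492 0.1452] 1.521
scene 0.73 297 [0.5393 0.0394] [0.5393 0.0402] 1.485
scene 0.58 324 [ 0.5303 -0.058 ] [ 0.5333 -0.0625] 1.449
top 0.92 489 [ 0.5199 -0.1642] [ 0.5201 -0.1642] 1.596
top 0.84 416 [ 0.5276 -0.061 ] [ 0.5271 -0.0601] 1.597
top 0.84 513 [0.5462 0.1503] [0.5472 0.1493] 1.6
top 0.56 454 [0.5351 0.0458] [0.5356 0.0462] 1.598
[[ 0.5199 -0.1639  0.152 ]
 [ 0.5279 -0.0605  0.152 ]
 [ 0.5373  0.043   0.152 ]
 [ 0.5468  0.1482  0.152 ]]
[0.08593418 0.53296309] [ 0.99045827 -0.00828577] 0.9
```

```bash
cat >> h.py <<'E'
C=np.array([.5345,-.0098]); yaw=-.0866
ex=np.array([np.cos(yaw),np.sin(yaw)]); ey=np.array([-ex[1],ex[0]])
f=(yaw+np.pi)/2; ROT=np.pi*np.array([np.cos(f),np.sin(f),0])
def tip(x,y,z): return [*(C+x*ex+y*ey),z+.025]
def S(): return env.sense()
E
python3 - <<'E'
from h import *
import time
env.grip(0.0)
for i,y in((4,.1575),(3,.0525),(2,-.0525),(1,-.1575)):
    env.move_pose(tip(-.033,y,.21),ROT)
    env.line_to(tip(-.033,y,.158),speed=.08); env.hold(.1)
    b=S()["force"][2]; z=.158; zc=None; log=[]
    while True:
        z-=.001; env.line_to(tip(-.033,y,z),speed=.02); s=S(); F=s["force"][2]-b
        log.append((round(s["tool_pos"][2]-.025,4),round(F,1)))
        if zc is None and abs(F)>1: zc=z
        if abs(F)>12 or z<.142 : break
    print(i,zc,log,S()["time"])
    if z<.1425: break
    env.line_to(tip(-.033,y,.2),speed=.15)
E
```

```text
4 0.154 [(np.float64(0.1573), np.float64(0.6)), (np.float64(0.156), np.float64(0.9)), (np.float64(0.1549), np.float64(-0.1)), (np.float64(0.1539), np.float64(-1.3)), (np.float64(0.1529), np.float64(0.6)), (np.float64(0.1519), np.float64(-0.3)), (np.float64(0.1509), np.float64(0.1)), (np.float64(0.15), np.float64(-0.0)), (np.float64(0.1491), np.float64(0.9)), (np.float64(0.148), np.float64(1.3)), (np.float64(0.1469), np.float64(0.9)), (np.float64(0.1459), np.float64(0.7)), (np.float64(0.145), np.float64(1.4)), (np.float64(0.144), np.float64(1.2)), (np.float64(0.143), np.float64(0.8)), (np.float64(0.142), np.float64(0.7)), (np.float64(0.1409), np.float64(1.9))] 9.475
```

```bash
python3 - <<'E'
from h import *
ims=[env.grab_frame(n)[0][:,:,::-1] for n in("wrist","scene")]
a=ims[1][100:260,180:400]
cv2.imwrite("pics/c.png",np.vstack([cv2.resize(ims[0],(400,300)),cv2.resize(a,(400,291))]))
E
```

```text
(no output)
```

View pics/c.png

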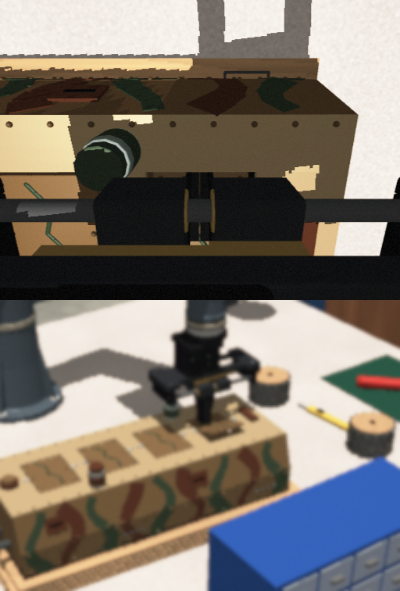

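The pictures show hatch 4 rocked: its near end has sunk under the fingertip, its far end is raised, and the green pot hasn't moved. Next I'll press it deeper, then sweep towards the pivot.

```bash
python3 - <<'E'
from h import *
y=.1575; b=S()["force"]; log=[]
env.line_to(tip(-.033,y,.128),speed=.03); log.append(S()["force"]-b)
x=-.033
while x>-.034 and x<-.0145:
    x+=.002; env.line_to(tip(x,y,.128),speed=.03); F=S()["force"]-b; log.append(F)
    if np.linalg.norm(F)>15: break
print(x,np.round(log,1).tolist(),S()["tool_pos"],tip(x,y,.128),S()["time"])
im=env.grab_frame("scene")[0][:,:,::-1]; cv2.imwrite("pics/d.png",cv2.resize(im[100:260,220:400],(720,640))[:600])
E
```

```text
-0.012999999999999987 [[-0.8, 0.4, -1.2], [-2.8, 0.1, -1.9], [-4.0, -0.0, -1.8], [-3.0, 1.0, -2.3], [-3.7, -0.0, -2.6], [-3.1, 0.6, -3.2], [-3.7, 0.5, -2.7], [-4.0, -0.3, -2.7], [-3.7, -0.1, -3.9], [-3.0, 0.2, -4.3], [-6.2, 1.3, -2.2]] [0.5334769  0.14833792 0.15281495] [np.float64(0.5351711746992939), np.float64(0.1482341720151785), 0.153] 12.6583
```

View pics/d.png

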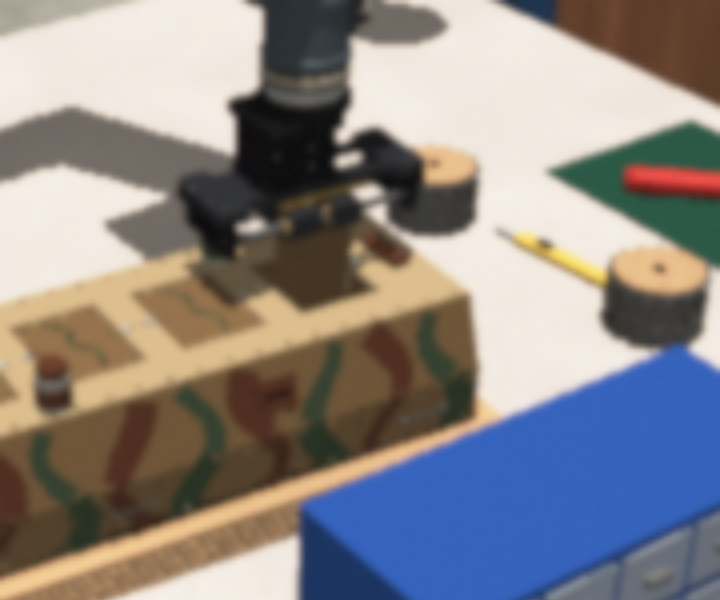

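The plate stands nearly upright beside the gripper. I'll back off, lift clear and measure its angle.

```bash
python3 - <<'E'
from h import *
y=.1575
env.line_to(tip(-.025,y,.128),speed=.05); env.line_to(tip(-.027,y,.26),speed=.1)
env.line_to(tip(-.2,y,.28),speed=.15); env.hold(.3)
for n in("scene","top"):
    im,d=env.grab_frame(n); m=env.camera_model(n)
    if n=="scene": cv2.imwrite("pics/e.png",cv2.resize(im[100:260,220:400,::-1],(640,569)))
    v,u=np.nonzero(d>0); z=d[v,u]
    p=(np.linalg.inv(m["intrinsics"])@np.c_[u,v,np.ones(len(u))].T*z).T
    W=(p-m["t"])@m["R"]; q=W[:,:2]-C; X=q@ex; Y=q@ey-.1575
    k=(abs(Y)<.028)&(abs(X)<.044)&(W[:,2]>.158)&(W[:,2]<.2)
    print(n,k.sum(),np.round(np.c_[X,W[:,2]][k][:: max(1,k.sum()//12)],4).tolist(), np.polyfit(W[k,2],X[k],1) if k.sum()>5 else "")
print(S()["time"])
E
```

```text
scene 151 [[0.0017, 0.1941], [0.0063, 0.1918], [0.0044, 0.1879], [0.0091, 0.1894], [0.0033, 0.1851], [0.0032, 0.1844], [0.0043, 0.1724], [0.0018, 0.1702], [0.0018, 0.1697], [0.0034, 0.1692], [-0.0016, 0.1664], [0.0061, 0.1679], [0.005, 0.1602]] [ 0.05239834 -0.0062407 ]
top 68 [[0.0024, 0.194], [0.0041, 0.193], [0.0009, 0.1867], [0.0016, 0.1907], [0.0028, 0.1923], [-0.0016, 0.1797], [0.0003, 0.1781], [-0.0012, 0.1932], [-0.0025, 0.166], [-0.0027, 0.1748], [-0.0024, 0.1813], [-0.004, 0.1599], [-0.0027, 0.163], [-0.0025, 0.1698]] [ 0.14989383 -0.02782968]
16.275
```

View pics/e.png

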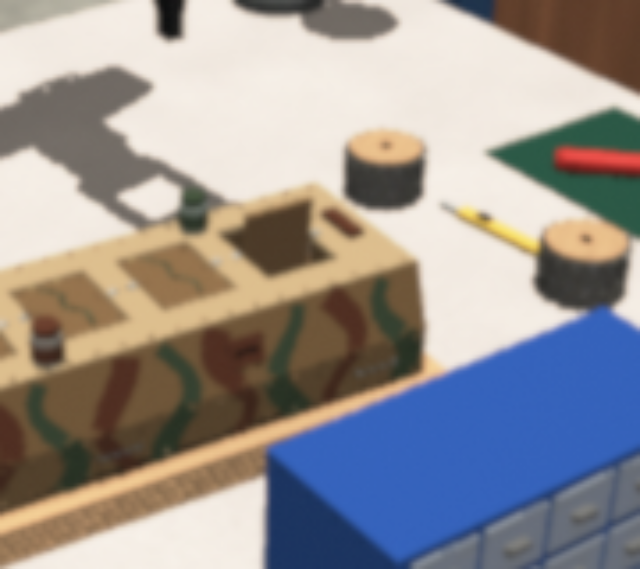

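Hatch 4 stands at about 82–86°, with its top edge at z = 0.194. The other hatches are shut, the pots haven't moved and the arm is clear.

```bash
python3 -c "
from bench import env
print(env.hand_in())"
```

```text
the job is handed in; nothing more can be done
None
```

Hatch 4 was the working one: it rocked when pressed, I pushed it over to about 82–86° and left it open with nothing else seen to move, and the job is handed in.

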